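# Close the sliding lid past its spring catch

### The job

Close the storage box on the cutting board: with a fingertip press down the springy steel catch plate just behind the lid, keep it held down while you push the lid along its rails past the two catch lugs, and push it fully home against the end wall. Then let go, so that the catch springs back up behind the lid. Only press and push, do not lift the lid out of its rails, and leave the two bowls and the tongs where they are.

Things in the scene. Friction and masses are not known exactly. Their poses are not given: they have to be found in the camera images.
- box: Clear plastic storage box with grey grooved rails, fixed on the teak board, 140 wide (x), 290 long (y), 81.5 mm high. Origin: centre of its underside; z up. The lid slides towards the box's +y. Between the rails (tops at z = 81.5 mm) a channel 100 mm wide (x -50 to +50) is open from above. A fixed white deck lies under the catch plate, top at z = 45 mm.
- end_wall (a point): Middle of the inner face of the box's grey end wall, at y = +140, z = 75 mm of the box, where the lid's front edge comes to rest. The opening to be covered, with sauce dishes in it, runs from y = 55 to 140 mm. The opposite end of the box (-y) has no wall above z = 45 mm.
- lid: Loose opaque white plastic lid, captive in the rail grooves (1.5 mm play up and down, 2 mm sideways), 116 wide (x), 90 long (y), 5 mm thick, 0.1 to 0.2 kg, axes as the box. Origin: centre of its underside, 70 mm above the box's underside. It starts with its centre at y = -42 to -12 mm of the box; home it is at y = +95 mm, front edge on the end wall.
- lid_push (a point): Middle of the lid's upright rear face, the face to push, towards the box's +y; 45 mm behind (-y) and 12 mm above the lid's origin. A rib along this edge, 90 wide (x), 8 thick, stands 14 mm above the lid's top (19 mm above its underside), flush with the plate's rear edge. At the start at least 48 mm of bare catch plate lies behind it.
- catch_top (a point): Point on top of the spring catch plate, on its centre line, at y = -110 mm of the box, 25 mm from the plate's rear end; moves down with it. Flat steel plate, 84 wide (x), from y = -135 to +47 mm of the box, running on beneath the lid. Its top is 67 mm above the box's underside when up, 3 mm lower than the lid's underside.
- lugs (a point): Mid-point between the tops of the two square lugs on the plate's front end, at y = 44 mm of the box. Each is 12 wide (x), 6 mm long, centred at x = -34 and +34 mm, 10 mm above the plate, so 7 mm above the lid's underside: they block the lid. The 56 mm between them is free, so a fingertip can stay on the plate and pass between.
- catch (a joint): How far the catch plate is pressed straight down, in m: 0 up, 0.014 fully down. The spring takes about 2 N to start, 5 N fully down, and lifts it when let go. The lid clears the lugs from 8 mm down; the lid over the lugs keeps them about 7 mm down, and they spring up behind its rear edge once it is home and the finger has gone.
- bowl_left: Blue melamine bowl, 110 mm across, 50 mm high, on the board at the robot's left (+y); origin centre of its underside. To be left alone.
- bowl_right: The same bowl on the board at the robot's right (-y). To be left alone.
- tongs: Stainless tongs lying along y on the board beyond the box, 220 mm long, 40 mm wide, 14 mm high; origin at the underside near the middle. To be left alone.
Things that resemble listed ones, but are neither listed nor needed, are in the scene too. Of the things shaped like the lid, the white one is meant.

How it is judged:
By the outcome, as a careful person would: the job done as asked, in the order asked, and still so for the second after the job is handed in, with the robot touching nothing.
It also fails if it takes over 37 s, if anything falls off the work surface, if the arm or the gripper's body presses on something with over 40 N, if the wrist force passes 120 N, or if a joint passes its speed limit or range.

### The arm

A 6-joint arm with a two-finger parallel gripper is mounted at the origin on the work surface. World frame = base frame: x ahead of the robot, y to its left, z up, the work surface at z = 0. Lengths are in mm, angles in degrees, forces in N, time in s.
With the tool pointing down it reaches from about 300 to 850 mm from the base axis. Payload 4.2 kg.
Tool frame: the origin (TCP) lies midway between the tips of the shut fingers; the grasp point (between the pads) lies 19 mm behind it; z points along the fingers, y is the line along which they close (so a half turn about z gives the same grasp; the last joint's range is limited). The gripper opens to 91 mm and grips with 3 to 60 N. Pads are 32 mm wide; open, the fingers measure 118 mm over their backs; the gripper's body (76 mm by 178 mm) begins 60 mm behind the grasp point.
Start: joints at [-69.328, 18.312, 89.639, -0, 72.044, -1.146], TCP at [213.711, -533.827, 213.976] pointing down, gripper open.
Joint ranges: [-177.97, 177.97], [-48.28, 115.42], [12.27, 149.76], [-77.06, 257.06], [2.81, 150.46], [-146.56, 146.56]. Speed limits (degrees/s): [147.25, 147.25, 180, 180, 180, 180].

### API

Orientations are given as [roll, pitch, yaw] about the fixed x, y, z axes, in that order (R = Rz(yaw) Ry(pitch) Rx(roll)).
In Python, from workcell import env gives the robot as it stands.
- The arm moves only by the tool jog_arm, never from a script. Its argument "steps" is one flat list of numbers, 5 for each row, row after row: the closure, from 0 (fully open) to 1 (shut), then the shift along the tool's x, y, z in cm, then the turn about the tool's z in degrees. A call has 1 to 20 rows; each row is the pose to reach, as a shift and turn from the pose commanded when the call began, along the tool's axes at that moment; what a row does not reach only later rows make up. A row lasts 1/10 s, in which the tool goes at most 50 mm and 8.59 degrees, less where a joint would pass 70% of its speed; a pose out of reach is approached as far as the arm can. A call with a gripper value outside its range is refused whole. The fingers move at their own pace and stop on an object; "force" is the grip in N (left out, the last holds). Time passes only in rows, so rows that repeat a pose let the fingers close. It gives the time, the measured TCP pose, the force and the opening at its end, in the units of the state.
- env.state(): the state, without advancing time (a new reading comes with each control period).
- env.grab_frame(name): name is "side" or "top"; returns the picture (480x640x3 uint8, red, green, blue); there is no depth.
- env.camera_params(name): a dict with "fx", "fy", "cx", "cy" (pixels), "R" (3x3) and "t" (3): a world point X has camera coordinates R X + t. Camera axes: x right, y down, z forward; pixel columns grow to the right and rows downward; lengths in mm; the calibration is good to about 2 mm. A picture is of the moment at which its call begins. camera_params takes no time and is no camera call.
- env.job_done(): hands the job in, once; it reports no verdict.
The state is a dict: "time_s": time; "qpos": joint angles; "qvel": joint speeds; "effort": joint torques, N m; "ee_pos": TCP position; "ee_rot": TCP orientation; "force": force on the tool from outside, world axes, zero at the start; "torque": the same for the moment, N m; "gripper_width": finger opening in mm.
Only numpy, scipy, OpenCV 4.12 (cv2) and the standard library are available. Lean on these libraries where they do the work, as an engineer would, in place of code of your own. Each camera call takes 0.05 s, during which the arm holds its last target. There are 200 camera calls.

## Working session

There is one attempt and no reset: what is moved stays moved. The work goes in short steps, Python scripts to look and compute and a tool call to move; the robot and the scene stay as the last step left them, time stands still between calls to the robot, and variables do not carry over. Pictures are saved under pics/ and viewed, on a budget of 10 in all, crops included, one or two more only if the job needs it, and the job is handed in when it is done.

Besides the shell and the picture viewer there is one more tool, called after "Request:" as name(argument=value, ...), one argument or row to a line, values as JSON. jog_arm: Moves the arm, as the interface text tells. Its arguments: {"type":"object","properties":{"steps":{"type":"array","items":{"type":"number"}},"force":{"type":"number"}},"required":["steps"]}

```bash
mkdir -p pics; cat > h.py <<'E'
import numpy as np, cv2
from workcell import env
def grab(n,f):
    im=env.grab_frame(n); cv2.imwrite(f,cv2.cvtColor(im,cv2.COLOR_RGB2BGR)); return im
def ray(n,u,v,z):
    c=env.camera_params(n);R=np.array(c["R"]);t=np.array(c["t"]).ravel()
    d=R.T@np.array([(u-c["cx"])/c["fx"],(v-c["cy"])/c["fy"],1]);o=-R.T@t
    return o+d*(z-o[2])/d[2]
def proj(n,X):
    c=env.camera_params(n);p=np.array(c["R"])@X+np.array(c["t"]).ravel()
    return c["fx"]*p[0]/p[2]+c["cx"],c["fy"]*p[1]/p[2]+c["cy"]
E
python3 - <<'E'
from h import *
grab("top","pics/t1.png");grab("side","pics/s1.png")
print(env.state())
for n in("top","side"):print(env.camera_params(n))
E
```

```text
{'time_s': 0.1, 'qpos': array([-6.93276505e+01,  1.83479218e+01,  8.96980729e+01, -9.66040844e-04,
        7.20429194e+01, -1.14576944e+00]), 'qvel': array([-0.06115018, -0.10059025, -0.11087067, -0.02633897, -0.0296612 ,
       -0.04632089]), 'effort': array([ 4.14859487e-04, -4.13331628e+01, -2.32510132e+01,  7.29598291e-02,
        4.21874668e-02, -4.93059486e-05]), 'ee_pos': array([ 213.54889026, -533.40611915,  213.21400908]), 'ee_rot': array([-1.79911085e+02, -8.59600690e-04,  2.18184169e+01]), 'force': array([ 1.29332709, -0.49735246,  0.31080175]), 'torque': array([-0.00316166, -0.00968641, -0.00039246]), 'gripper_width': 91.05470178535155}
{'fx': 586.1837619728273, 'fy': 586.1837619728273, 'cx': 327.4657481219294, 'cy': 237.81695394078542, 'R': array([[-0.00284965, -0.99999544,  0.00100047],
       [-0.9844237 ,  0.0026294 , -0.1757927 ],
       [ 0.17578927, -0.00148584, -0.9844267 ]]), 't': array([ -80.40117281,  476.07229023, 1520.33725296])}
{'fx': 537.3937540814272, 'fy': 537.3937540814272, 'cx': 314.8542738006441, 'cy': 243.71730203203046, 'R': array([[-0.90242279, -0.43084756,  0.0018687 ],
       [-0.26196633,  0.54524239, -0.79629416],
       [ 0.3420625 , -0.71908353, -0.60490671]]), 't': array([389.15896644, 231.87353495, 984.02557569])}
```

View pics/t1.png

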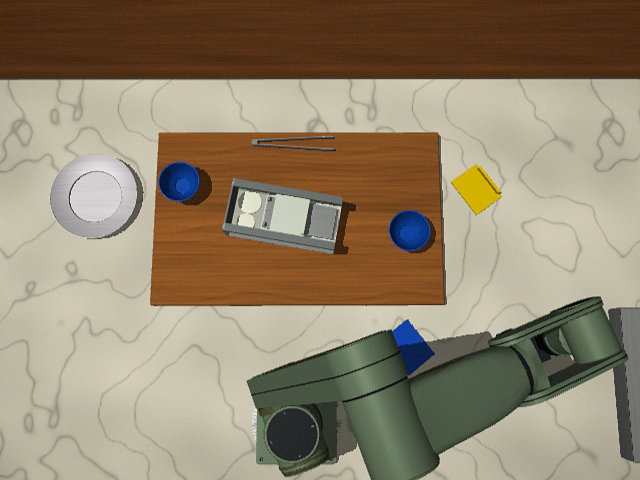

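View pics/s1.png

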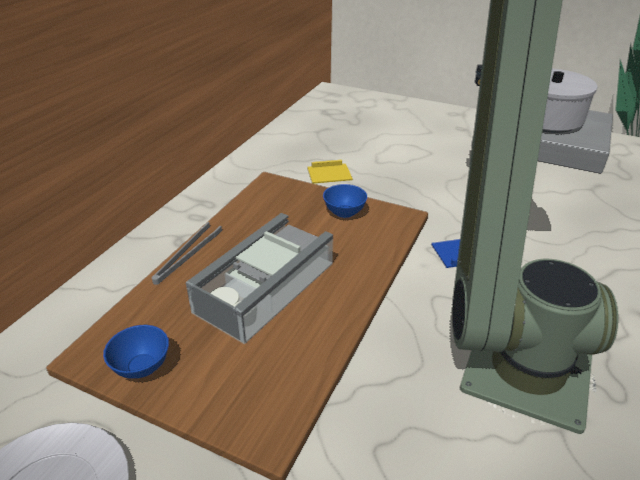

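The top view shows the box centred near (282,216). Its end wall and dishes are on the left (world +y), the lid is near (288,215) and the bare catch plate near (323,222). The side view agrees. I'll enlarge both for corner pixels.

```bash
python3 - <<'E'
import cv2,numpy as np
a=cv2.imread("pics/t1.png")[170:262,215:355]; b=cv2.imread("pics/s1.png")[205:345,180:345]
a=cv2.resize(a,None,fx=5,fy=5,interpolation=cv2.INTER_CUBIC);b=cv2.resize(b,None,fx=4,fy=4,interpolation=cv2.INTER_CUBIC)
for im,x0,y0,s in((a,215,170,5),(b,180,205,4)):
    for x in range(0,im.shape[1],20*s):cv2.putText(im,str(x0+x//s),(x,10),0,.4,(0,0,255));cv2.line(im,(x,0),(x,im.shape[0]),(0,0,255),1)
    for y in range(0,im.shape[0],20*s):cv2.putText(im,str(y0+y//s),(0,y+10),0,.4,(0,0,255));cv2.line(im,(0,y),(im.shape[1],y),(0,0,255),1)
cv2.imwrite("pics/t2.png",a);cv2.imwrite("pics/s2.png",b)
E
```

```text
(no output)
```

View pics/t2.png

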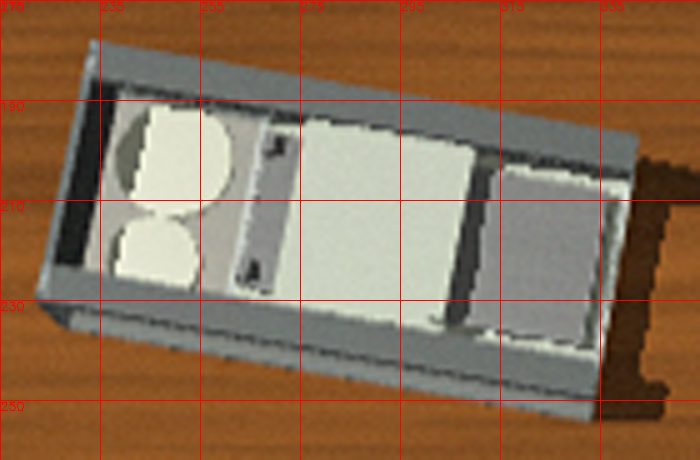

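View pics/s2.png

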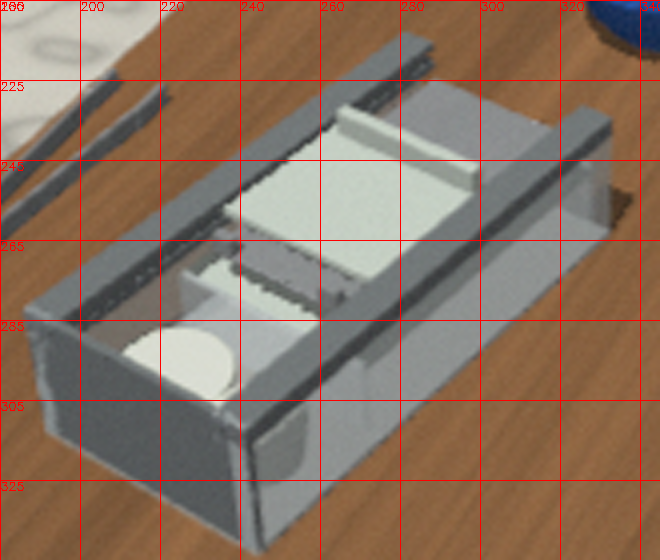

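```bash
cat >> h.py <<'E'
def tri(a,b):
    P=[]
    for n in("top","side"):
        c=env.camera_params(n);K=np.array([[c["fx"],0,c["cx"]],[0,c["fy"],c["cy"]],[0,0,1]])
        P.append(K@np.c_[np.array(c["R"]),np.array(c["t"]).ravel()])
    X=cv2.triangulatePoints(P[0],P[1],np.float64(a).reshape(2,1),np.float64(b).reshape(2,1)).ravel();return X[:3]/X[3]
E
python3 - <<'E'
from h import *
np.set_printoptions(precision=1,suppress=True)
T=[(233.6,178.4),(342.6,197),(334.4,247),(222.6,229.4)];S=[(186.25,282.5),(281.5,213),(333,235.5),(242.5,312.5)]
C=[tri(a,b) for a,b in zip(T,S)]
for t,s,X in zip(T,S,C):print(X,np.array(proj("top",X))-t,np.array(proj("side",X))-s)
z=C[0][2]
# all at common top height h -> z
for h in(81.5,95,100,105):
    A=np.array([ray("top",*t,h) for t in T]);B=np.array([ray("side",*t,h) for t in S])
    print(h,A[:,:2].ravel(),B[:,:2].ravel(),[np.linalg.norm(A[i]-A[(i+1)%4]).round() for i in range(4)],[np.linalg.norm(B[i]-B[(i+1)%4]).round() for i in range(4)])
print("bottom corners z=", [ray("side",244.5,343,q) for q in(0,15,20,25)])
print("rib top rear ends: top view", [ray("side",*p,105) for p in((266,232),(298.5,247))])
E
```

```text
[622.8 162.5 105.3] [-0.1 -0.2] [0.3 0.1]
[ 571.7 -121.   106.5] [-0.  -0.1] [0.1 0. ]
[439.3 -99.9 101. ] [0.3 0.8] [-1.2 -0.3]
[485.9 186.4 106.3] [0.2 0.4] [-0.7 -0.2]
81.5 [ 629.1  166.2  577.8 -121.8  444.6  -99.5  491.8  191.3] [ 642.8  141.9  590.4 -153.3  446.8 -124.6  499.6  165.4] [np.float64(292.0), np.float64(135.0), np.float64(295.0), np.float64(140.0)] [np.float64(300.0), np.float64(146.0), np.float64(295.0), np.float64(145.0)]
95 [ 625.3  164.   574.4 -121.4  442.4  -99.4  489.2  188.9] [ 631.8  153.6  580.4 -135.9  439.6 -107.7  491.4  176.7] [np.float64(290.0), np.float64(134.0), np.float64(292.0), np.float64(138.0)] [np.float64(294.0), np.float64(144.0), np.float64(289.0), np.float64(142.0)]
100 [ 623.9  163.1  573.1 -121.3  441.6  -99.3  488.2  188. ] [ 627.7  158.   576.7 -129.4  437.  -101.4  488.4  180.9] [np.float64(289.0), np.float64(133.0), np.float64(291.0), np.float64(138.0)] [np.float64(292.0), np.float64(142.0), np.float64(287.0), np.float64(141.0)]
105 [ 622.4  162.3  571.9 -121.1  440.8  -99.2  487.3  187.1] [ 623.7  162.3  573.  -122.9  434.3  -95.1  485.3  185.1] [np.float64(288.0), np.float64(133.0), np.float64(290.0), np.float64(137.0)] [np.float64(290.0), np.float64(141.0), np.float64(285.0), np.float64(140.0)]
bottom corners z= [array([501.9, 166.8,   0. ]), array([493.6, 178. ,  15. ]), array([490.9, 181.7,  20. ]), array([488.2, 185.5,  25. ])]
rib top rear ends: top view [array([568.4, -44.7, 105. ]), array([482.1, -27.9, 105. ])]
```

Box rail tops triangulate to z≈105, so the underside is at about 23.5. The centre is near (530,32), the yaw is -10°, and the sides measure 289 x 138 against the given 290 x 140, so this is consistent. I'll move above the bare plate with the fingers shut and tool x along box +y.

Request:
jog_arm(
  steps=[1,4.5,-3.2,0,-8,1,9,-6.4,0,-16,1,13.5,-9.6,0,-24,1,18,-12.8,0,-32,1,22.5,-16,0,-40,1,27,-19.2,0,-48,1,31.5,-22.5,0,-56,1,36,-25.7,0,-58.2,1,40.5,-29,0,-58.2,1,45.1,-32.2,0,-58.2,1,45.1,-32.2,0,-58.2,1,45.1,-32.2,0,-58.2,1,45.1,-32.2,4,-58.2,1,45.1,-32.2,4,-58.2,1,45.1,-32.2,4,-58.2],
  force=40,
)

```text
time_s: 1.6
ee_pos: [511.9, -67.7, 173.7]
ee_rot: [-179.9, 0.0, 80.0]
force: [-0.0, -0.3, 0.3]
gripper_width: 0.0
```

```bash
python3 - <<'E'
from h import *
np.set_printoptions(precision=1,suppress=True)
c=np.array([530,32]);a=np.radians(-10);ex=np.array([np.cos(a),np.sin(a)]);ey=np.array([-np.sin(a),np.cos(a)])
def b(n,u,v,z):
    p=ray(n,u,v,z+23.5)[:2]-c;return np.array([p@ex,p@ey])
print("rib top",b("side",266.25,231.75,89),b("side",300,246.25,89),b("top",309.6,200,89),b("top",304,234,89))
print("lugs",b("top",215+277/5,170+147/5,77),b("top",215+254/5,170+270/5,77))
print("lid front",b("top",215+305/5,170+120/5,75))
s=env.state();print(s["time_s"],s["ee_pos"],s["ee_rot"],s["force"],s["gripper_width"])
p=s["ee_pos"][:2]-c;print(p@ex,p@ey,s["ee_pos"][2]-23.5)
b_=cv2.imread  # crops of current view
s1=grab("side","pics/s3f.png");im=s1[100:345,180:430,::-1];cv2.imwrite("pics/s3.png",cv2.resize(im,None,fx=2.4,fy=2.4,interpolation=cv2.INTER_CUBIC))
E
```

```text
rib top [ 44.3 -62.2] [-43.7 -63.4] [ 43.6 -61.3] [-46.5 -62.9]
lugs [30.6 40.1] [-35.4  39.5]
lid front [47.7 28.7]
1.6 [511.9 -67.7 173.7] [-179.9    0.    80. ] [-0.  -0.3  0.3] 0.0439538420067819
-0.48948382153358383 -101.36891596640976 150.18015557634936
```

View pics/s3.png

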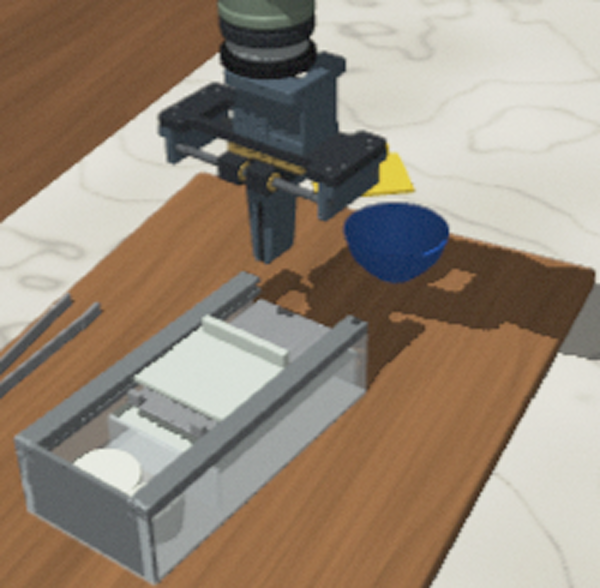

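The shut fingertip is above the bare plate (tip at crop (268,255)). The lid rib is at box y≈-62.5, with about 22 mm clearance to the finger front. I'll descend to just above the plate, then go on slowly.

Request:
jog_arm(
  steps=[1,0,0,3,0,1,0,0,6,0,1,0,0,7.5,0,1,0,0,7.8,0,1,0,0,7.8,0,1,0,0,7.8,0],
)

```text
time_s: 2.25
ee_pos: [514.0, -67.8, 97.6]
ee_rot: [179.8, 0.0, 80.0]
force: [0.3, -0.1, -0.1]
gripper_width: 0.2
```

Request:
jog_arm(
  steps=[1,0,0,0.2,0,1,0,0,0.4,0,1,0,0,0.6,0,1,0,0,0.8,0,1,0,0,0.8,0,1,0,0,0.8,0],
)

```text
time_s: 2.85
ee_pos: [513.2, -67.4, 88.2]
ee_rot: [179.9, 0.0, 80.0]
force: [0.3, -0.4, 1.9]
gripper_width: 0.2
```

Request:
jog_arm(
  steps=[1,0,0,0.2,0,1,0,0,0.4,0,1,0,0,0.4,0,1,0,0,0.4,0],
)

```text
time_s: 3.25
ee_pos: [513.2, -67.4, 84.1]
ee_rot: [179.9, 0.0, 80.0]
force: [0.8, 0.0, 4.0]
gripper_width: 0.3
```

Contact was near the expected height (plate top at about 90). I'll press further.

Request:
jog_arm(
  steps=[1,0,0,0.1,0,1,0,0,0.2,0,1,0,0,0.3,0,1,0,0,0.3,0,1,0,0,0.3,0],
)

```text
time_s: 3.75
ee_pos: [513.2, -67.4, 81.1]
ee_rot: [179.9, 0.0, 80.0]
force: [2.8, -0.6, 4.7]
gripper_width: 0.4
```

Request:
jog_arm(
  steps=[1,0,0,0.1,0,1,0,0,0.2,0,1,0,0,0.2,0,1,0,0,0.2,0],
)

```text
time_s: 4.15
ee_pos: [512.9, -67.3, 79.0]
ee_rot: [180.0, 0.0, 80.0]
force: [2.0, -1.8, 3.9]
gripper_width: 0.5
```

Request:
jog_arm(
  steps=[1,0,0,0.1,0,1,0.4,0,0.1,0,1,0.8,0,0.1,0,1,1.2,0,0.1,0,1,1.6,0,0.1,0,1,2.0,0,0.1,0,1,2.2,0,0.1,0,1,2.4,0,0.1,0,1,2.6,0,0.1,0,1,2.8,0,0.1,0,1,3.0,0,0.1,0,1,3.0,0,0.1,0],
)

```text
time_s: 5.35
ee_pos: [516.6, -39.3, 78.2]
ee_rot: [-179.9, 0.2, 80.1]
force: [-0.3, -6.0, 9.3]
gripper_width: 0.4
```

```bash
python3 - <<'E'
from h import *
b=cv2.resize(grab("side","pics/s4f.png")[185:345,180:380,::-1],None,fx=3.5,fy=3.5,interpolation=cv2.INTER_CUBIC);cv2.imwrite("pics/s4.png",b)
s=env.state();print(s["ee_pos"],s["force"],s["torque"])
E
```

```text
[516.60761261 -39.31616147  78.22409843] [ 0.04290861 -7.32789483  9.37941462] [-1.24828294  0.05499286  0.02062526]
```

View pics/s4.png

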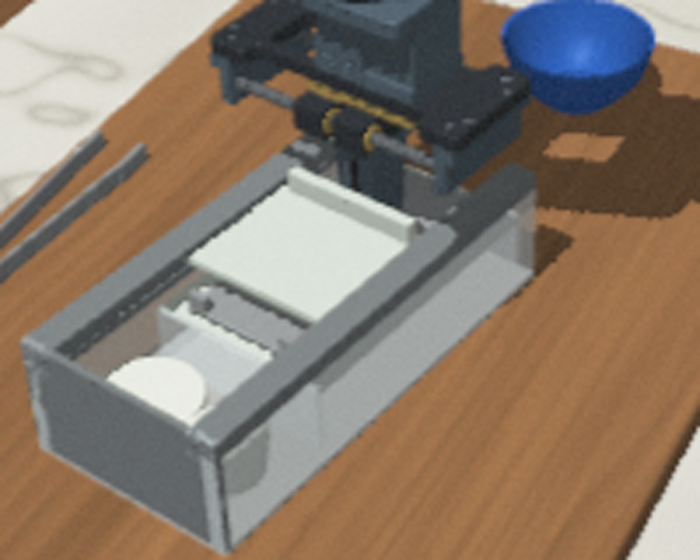

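The plate is visibly down and the finger rests on the rib. The lid is still short of the lugs (crop (205,298)). A force of 9 N suggests the plate is at its stop, so I'll back off 1 mm and push on over the lugs.

Request:
jog_arm(
  steps=[1,0.4,0,-0.1,0,1,0.8,0,-0.1,0,1,1.2,0,-0.1,0,1,1.6,0,-0.1,0,1,2.0,0,-0.1,0,1,2.4,0,-0.1,0,1,2.8,0,-0.1,0,1,3.2,0,-0.1,0,1,3.6,0,-0.1,0,1,4.0,0,-0.1,0,1,4.0,0,-0.1,0],
)

```text
time_s: 6.5
ee_pos: [523.3, 1.4, 78.5]
ee_rot: [-179.8, 0.1, 80.1]
force: [-0.0, -3.9, 4.8]
gripper_width: 0.6
```

The lid front is now past the lugs at low force. About 66 mm remain.

Request:
jog_arm(
  steps=[1,0.4,0,0,0,1,0.8,0,0,0,1,1.2,0,0,0,1,1.6,0,0,0,1,2.0,0,0,0,1,2.4,0,0,0,1,2.8,0,0,0,1,3.2,0,0,0,1,3.6,0,0,0,1,4.0,0,0,0,1,4.4,0,0,0,1,4.8,0,0,0,1,5.2,0,0,0,1,5.6,0,0,0,1,5.8,0,0,0,1,6.0,0,0,0,1,6.0,0,0,0],
)

```text
time_s: 8.2
ee_pos: [533.4, 60.0, 78.4]
ee_rot: [-179.8, 0.2, 80.1]
force: [0.1, -3.8, 5.7]
gripper_width: 0.5
```

Request:
jog_arm(
  steps=[1,0.1,0,0,0,1,0.2,0,0,0,1,0.3,0,0,0,1,0.4,0,0,0,1,0.4,0,0,0],
)

```text
time_s: 8.7
ee_pos: [534.0, 63.7, 78.4]
ee_rot: [-179.8, 0.2, 80.1]
force: [-1.2, -5.4, 5.3]
gripper_width: 0.5
```

Request:
jog_arm(
  steps=[1,0.1,0,0,0,1,0.2,0,0,0,1,0.3,0,0,0,1,0.3,0,0,0],
)

```text
time_s: 9.1
ee_pos: [534.5, 66.7, 78.4]
ee_rot: [-179.8, 0.2, 80.1]
force: [-0.4, -4.5, 6.1]
gripper_width: 0.4
```

Request:
jog_arm(
  steps=[1,0.1,0,0,0,1,0.2,0,0,0,1,0.3,0,0,0,1,0.3,0,0,0],
)

```text
time_s: 9.5
ee_pos: [534.2, 66.9, 78.5]
ee_rot: [-179.7, 0.5, 80.2]
force: [-2.7, -13.8, 8.1]
gripper_width: 0.8
```

Motion stopped and the force jumped to 14 N, with the finger front at box y≈51 (home is 50). The lid is home. I'll unload backwards slightly, then lift straight up and retreat.

Request:
jog_arm(
  steps=[1,-0.3,0,0,0,1,-0.6,0,0,0,1,-0.8,0,0,0,1,-0.8,0,0,0,1,-0.8,0,-0.5,0,1,-0.8,0,-1,0,1,-0.8,0,-1.5,0,1,-0.8,0,-2.5,0,1,-0.8,0,-4,0,1,-0.8,0,-7,0,1,-0.8,0,-11,0,1,-0.8,0,-14,0,1,-3,0,-15,0,1,-7,0,-15,0,1,-11,0,-15,0,1,-15,0,-15,0,1,-19,0,-15,0,1,-19,0,-15,0],
)

```text
time_s: 11.3
ee_pos: [503.1, -120.8, 229.4]
ee_rot: [180.0, 0.2, 79.7]
force: [0.6, 0.5, 0.0]
gripper_width: 0.3
```

```bash
python3 - <<'E'
from h import *
s=env.state();print(s["time_s"],s["ee_pos"],s["force"])
b=cv2.resize(grab("side","pics/s5f.png")[205:345,175:355,::-1],None,fx=4,fy=4,interpolation=cv2.INTER_CUBIC);cv2.imwrite("pics/s5.png",b)
grab("top","pics/t5.png")
E
```

```text
11.3 [ 503.07831806 -120.81336924  229.38360389] [0.55491996 0.48428439 0.01468895]
```

View pics/s5.png

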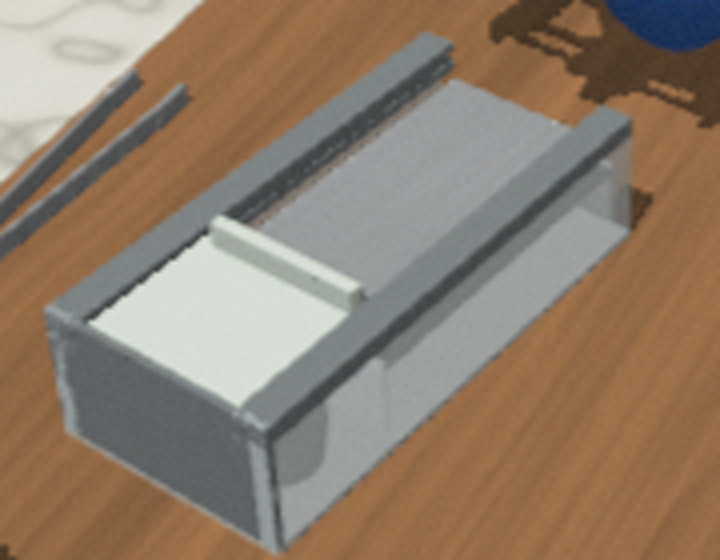

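View pics/t5.png

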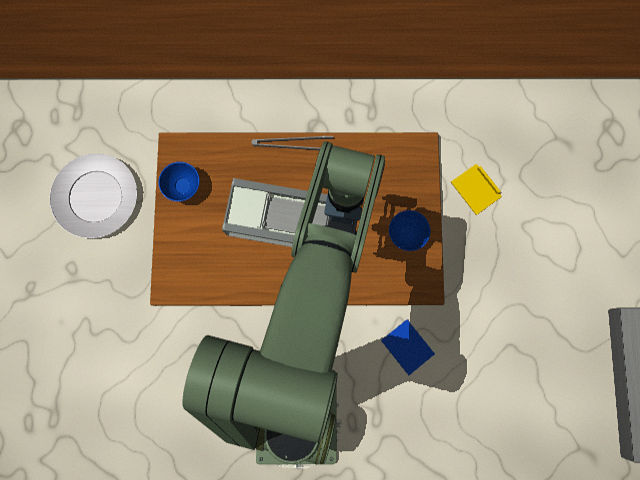

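```bash
python3 - <<'E'
from h import *
np.set_printoptions(precision=1,suppress=True)
c=np.array([530,32]);a=np.radians(-10);ex=np.array([np.cos(a),np.sin(a)]);ey=np.array([-np.sin(a),np.cos(a)])
for u,v in((232,258.8),(265.5,276.5)):
    p=ray("side",u,v,112.5)[:2]-c;print("rib rear",p@ex,p@ey)
A=cv2.imread("pics/s1.png")[222:242,285:325].astype(int);B=cv2.imread("pics/s5f.png")[222:242,285:325].astype(int);D=cv2.imread("pics/s4f.png")[222:242,285:325].astype(int)
print("plate rear diff start/now, start/pressed",abs(A-B).mean(),abs(A-D).mean())
t=cv2.imread("pics/t5.png")[175:245,218:318];cv2.imwrite("pics/t6.png",cv2.resize(t,None,fx=7,fy=7,interpolation=cv2.INTER_CUBIC))
E
```

```text
rib rear 41.062763222838534 47.61453617740357
rib rear -47.028682721928384 50.328672077647944
plate rear diff start/now, start/pressed 13.753333333333334 55.6575
```

View pics/t6.png

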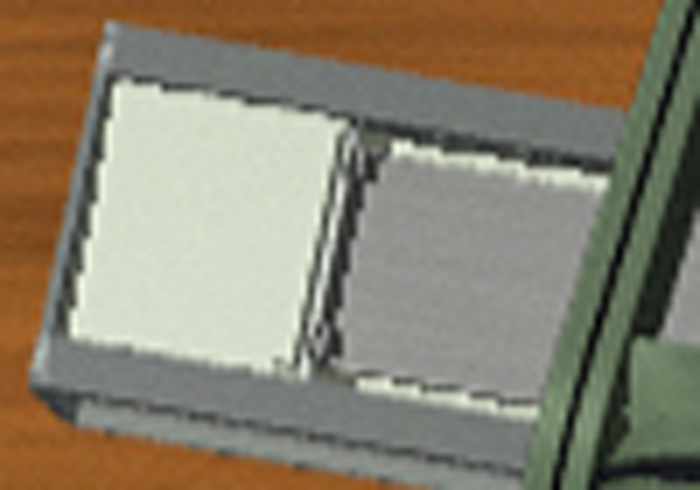

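The lugs stand visibly behind the rib at (375,145) and (320,350). I'll check the front edge against the wall with an intensity profile.

```bash
python3 - <<'E'
from h import *
c=np.array([530,32]);a=np.radians(-10);ex=np.array([np.cos(a),np.sin(a)]);ey=np.array([-np.sin(a),np.cos(a)])
g=cv2.imread("pics/t5.png",0)
for x in(-30,0,30):
  for nm,z,r in(("front z75",75,range(128,152,2)),("wall top",81.5,range(130,152,2)),("rib z89",89,range(36,64,2))):
    o=[]
    for y in r:
        p=c+x*ex+y*ey;u,v=proj("top",np.array([*p,z+24.0]));o.append((y,int(cv2.getRectSubPix(g,(1,1),(u,v))[0,0])))
    print(x,nm,o)
E
```

```text
-30 front z75 [(128, 217), (130, 218), (132, 219), (134, 220), (136, 225), (138, 207), (140, 109), (142, 69), (144, 82), (146, 122), (148, 128), (150, 107)]
-30 wall top [(130, 219), (132, 219), (134, 222), (136, 228), (138, 154), (140, 81), (142, 55), (144, 115), (146, 125), (148, 115), (150, 101)]
-30 rib z89 [(36, 149), (38, 151), (40, 115), (42, 76), (44, 94), (46, 128), (48, 166), (50, 149), (52, 106), (54, 204), (56, 219), (58, 218), (60, 217), (62, 215)]
0 front z75 [(128, 216), (130, 216), (132, 216), (134, 217), (136, 220), (138, 216), (140, 139), (142, 87), (144, 83), (146, 119), (148, 115), (150, 98)]
0 wall top [(130, 216), (132, 216), (134, 219), (136, 211), (138, 169), (140, 91), (142, 85), (144, 107), (146, 117), (148, 97), (150, 85)]
0 rib z89 [(36, 148), (38, 148), (40, 122), (42, 59), (44, 58), (46, 131), (48, 170), (50, 130), (52, 133), (54, 190), (56, 217), (58, 214), (60, 215), (62, 215)]
30 front z75 [(128, 214), (130, 216), (132, 215), (134, 215), (136, 217), (138, 222), (140, 180), (142, 82), (144, 89), (146, 111), (148, 115), (150, 97)]
30 wall top [(130, 214), (132, 215), (134, 216), (136, 219), (138, 222), (140, 117), (142, 86), (144, 104), (146, 122), (148, 100), (150, 91)]
30 rib z89 [(36, 97), (38, 55), (40, 55), (42, 118), (44, 87), (46, 83), (48, 129), (50, 98), (52, 151), (54, 198), (56, 216), (58, 215), (60, 214), (62, 214)]
```

```bash
python3 - <<'E'
from h import *
c=np.array([530,32]);a=np.radians(-10);ex=np.array([np.cos(a),np.sin(a)]);ey=np.array([-np.sin(a),np.cos(a)])
im=cv2.imread("pics/t5.png").astype(np.float32);S=im[:,:,2]-im[:,:,0]; g=cv2.cvtColor(im,cv2.COLOR_BGR2GRAY)
def edge(I,x,z,r,lev):
    v=[float(cv2.getRectSubPix(I,(1,1),proj("top",np.array([*(c+x*ex+y*ey),z+24.0])))[0,0]) for y in r]
    i=np.where(np.diff(np.sign(np.array(v)-lev)))[0][0];return r[i]+(r[i+1]-r[i])*(lev-v[i])/(v[i+1]-v[i])
for x in range(-35,36,10):
    print(x,"lid front %.1f wall outer %.1f"%(edge(g,x,75,np.arange(130,146,.5),150),edge(S,x,81.5,np.arange(140,156,.5),45)))
E
```

```text
-35 lid front 138.0 wall outer 147.4
-25 lid front 139.4 wall outer 147.7
-15 lid front 139.6 wall outer 148.1
-5 lid front 138.9 wall outer 147.8
5 lid front 138.3 wall outer 147.6
15 lid front 140.3 wall outer 147.2
25 lid front 139.7 wall outer 147.2
35 lid front 140.1 wall outer 147.6
```

The front edge may be up to about 3 mm short of the wall, though pixel bias could also explain it. I'll make sure with a second push on the rib, above the catch plate.

Request:
jog_arm(
  steps=[1,4,0,0,0,1,8,0,0,0,1,12,0,0,0,1,15,0,0,0,1,17,0,0,0,1,17,0,0,0,1,17,0,4,0,1,17,0,8,0,1,17,0,11,0,1,17,0,12.5,0,1,17,0,12.8,0,1,17,0,12.8,0,1,17,0,12.8,0],
)

```text
time_s: 12.7
ee_pos: [534.4, 50.9, 102.2]
ee_rot: [179.9, -0.0, 80.0]
force: [-0.5, -0.2, 0.4]
gripper_width: 0.3
```

Request:
jog_arm(
  steps=[1,0.2,0,0,0,1,0.4,0,0,0,1,0.6,0,0,0,1,0.8,0,0,0,1,1,0,0,0,1,1.2,0,0,0,1,1.2,0,0,0,1,1.2,0,0,0],
)

```text
time_s: 13.5
ee_pos: [535.6, 62.8, 100.9]
ee_rot: [-180.0, 0.0, 80.0]
force: [0.2, 0.2, 0.3]
gripper_width: 0.5
```

Request:
jog_arm(
  steps=[1,0.1,0,0,0,1,0.2,0,0,0,1,0.3,0,0,0,1,0.3,0,0,0,1,0.3,0,0,0],
)

```text
time_s: 14.0
ee_pos: [536.1, 65.7, 100.9]
ee_rot: [180.0, 0.0, 80.0]
force: [0.1, 0.5, 0.2]
gripper_width: 0.6
```

Request:
jog_arm(
  steps=[1,0.1,0,0,0,1,0.2,0,0,0,1,0.3,0,0,0,1,0.3,0,0,0,1,0.3,0,0,0],
)

```text
time_s: 14.5
ee_pos: [536.2, 66.8, 101.0]
ee_rot: [-180.0, 0.2, 80.1]
force: [-0.1, -7.7, 1.4]
gripper_width: 0.2
```

Request:
jog_arm(
  steps=[1,0.1,0,0,0,1,0.2,0,0,0,1,0.3,0,0,0,1,0.3,0,0,0,1,0.3,0,0,0],
)

```text
time_s: 15.0
ee_pos: [536.2, 66.8, 101.1]
ee_rot: [-180.0, 0.5, 80.2]
force: [-2.5, -16.9, 3.3]
gripper_width: 0.6
```

The stop is at the same place (66.8) and rigid under 17 N, so the lid is against the wall. I'll retreat.

Request:
jog_arm(
  steps=[1,-0.3,0,0,0,1,-0.6,0,0,0,1,-1,0,0,0,1,-1,0,0,0,1,-1,0,-2,0,1,-1,0,-5,0,1,-1,0,-9,0,1,-1,0,-13,0,1,-5,0,-13,0,1,-10,0,-13,0,1,-15,0,-13,0,1,-19,0,-13,0,1,-19,0,-13,0,1,-19,0,-13,0],
)

```text
time_s: 16.4
ee_pos: [504.2, -115.7, 230.9]
ee_rot: [180.0, -0.1, 79.9]
force: [-0.5, 0.1, 0.2]
gripper_width: 0.4
```

```bash
python3 - <<'E'
from h import *
s=env.state();print(s["time_s"],s["ee_pos"],s["force"])
b=cv2.resize(grab("side","pics/s7f.png")[180:400,90:390,::-1],None,fx=2.6,fy=2.6,interpolation=cv2.INTER_CUBIC);cv2.imwrite("pics/s7.png",b)
E
```

```text
16.4 [ 504.22958311 -115.72296281  230.91744418] [-0.47080163  0.10191933  0.22148742]
```

View pics/s7.png

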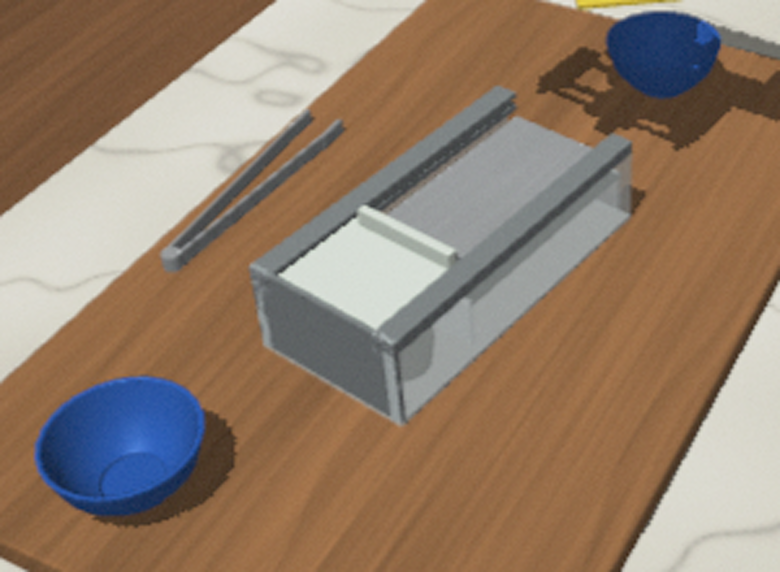

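The lid is at the end wall (rib at crop (410,235)), the plate is up, the bowls and tongs are in place, and the robot is clear.

```bash
python3 -c "
from workcell import env
print(env.job_done())"
```

```text
the job is handed in; nothing more can be done
None
```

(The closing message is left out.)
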